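# Fit the spring-axled roller into the bottle mixer

### The arm

A 7-joint arm with a two-finger parallel gripper is mounted at the origin on the work surface. World frame = base frame: x ahead of the robot, y to its left, z up, the work surface at z = 0. Lengths are in m, angles in rad, forces in N, time in s.
With the tool pointing down it reaches from about 0.4 to 0.875 m from the base axis. Payload 4.4 kg.
Tool frame: the origin (TCP) lies between the finger pads; the fingertips stand 22 mm ahead of it and the grasp point (between the pads) lies 3 mm ahead of it (env.tcp_to_tips is the distance from the TCP to the fingertips, in m); z points along the fingers, y is the line along which they close (so a half turn about z gives the same grasp; the last joint's range is limited). The gripper opens to 85 mm and grips with 20 to 120 N. Pads are 22 mm wide; open, the fingers measure 114 mm over their backs; the gripper's body (76 mm by 85 mm) begins 54 mm behind the grasp point. The pads swing forward as they close: fully open they stand 13 mm farther back than shut.
Start: joints at [1.257, 0.628, 0.038, 1.517, -0.027, 0.996, -0.02], TCP at [0.159, -0.63, 0.253] pointing down, gripper open.
Joint ranges: [-3.06, 3.06], [-0.37, 2.12], [-1.25, 1.32], [0.18, 2.47], [-1.1, 4.24], [0.23, 1.98], [-2.94, 2.94]. Speed limits (rad/s): [2.57, 2.57, 3.14, 3.14, 3.14, 3.14, 3.14].

### API

Orientations are given as a unit quaternion [w, x, y, z].
In Python, from workcell import env gives the robot as it stands. The module is installed in compiled form; this text tells all that it offers.
- The arm moves only by the shell command python3 -m inch 'ROWS'. ROWS is JSON, a list that holds one entry, the list of rows, each a list of 7 numbers: the shift along the world's x, y, z in units of 300 mm (1.0 is 300 mm), then the turn, a rotation vector about the world's x, y, z in units of 2 pi rad (1.0 is 2 pi rad), then the gripper command: -1 is fully open, 1 is shut, values between are in proportion. A call has 1 to 20 rows; each row is the pose to reach, as a shift and turn from the pose commanded when the call began, turning the shorter way round; what a row does not reach only later rows make up. A row lasts 1/8 s, in which the tool goes at most 62.5 mm and 10.7 degrees, less where a joint would pass 70% of its speed; a pose out of reach is approached as far as the arm can. A call with a number of a shift or a turn outside -1 to 1 is refused whole. A call with a gripper value outside its range is refused whole. The fingers move at their own pace and stop on an object; the grip force is fixed at half the most. Time passes only in rows, so rows that repeat a pose let the fingers close. It gives the time, the measured TCP pose, the force, the opening and the grip force at its end, in the units of the state.
- env.observe(): the state, without advancing time (a new reading comes with each control period).
- env.capture(name): name is "scene" or "top" or "wrist"; returns the picture (420x560x3 uint8, red, green, blue); there is no depth.
- env.get_calibration(name): a dict with "fx", "fy", "cx", "cy" (pixels), "distortion" ([k1, k2, p1, p2, k3] as OpenCV has them; the pictures are not rectified), "rvec" (rotation vector, rad) and "tvec" (3), from world to camera coordinates, as OpenCV has them; the wrist camera has in their place "tool_from_camera" (4x4, takes a point from camera to tool coordinates, whose origin is the TCP and whose axes are the flange's). Camera axes: x right, y down, z forward; pixel columns grow to the right and rows downward; lengths in m; the calibration is good to about 2 mm. A picture is of the moment at which its call begins: read the wrist's pose just before it. get_calibration takes no time and is no camera call.
- env.hand_in(): hands the job in; it is judged then, once.
Trained networks look in the newest picture that a camera, given by its name, has taken for a name from the list of things; names that differ only in an ending like _2 or _b are one class to them, and where a whole thing is asked for, a point or a joint stands for the part that bears it (a point fixed in the world has none). Each returns a list of dicts, best first, with "score" (0 to 1); they miss things now and then, are a little off and sometimes report something else, mostly with a low value. They report only what shows in the picture. A call takes as long as a camera call. They do not tell look-alikes from the thing itself.
- env.trace(thing, camera): "mask" (420x560 bool, what is visible of it).
- env.tip_of(thing, camera): "position" ([x, y, z] in m, in world coordinates, good to about 4 mm: a listed point, or the origin of a listed thing).
The state is a dict: "t": time; "qpos": joint angles; "joint_velocities": joint speeds; "tau": joint torques, N m; "tcp_pos": TCP position; "ee_rot": TCP orientation; "force": force on the tool from outside, world axes, zero at the start; "moment": the same for the moment, N m; "grip_width": finger opening in m; "grip_force": force on a finger pad.
Only numpy, scipy, OpenCV 4.12 (cv2) and the standard library are available. Lean on these libraries where they do the work, as an engineer would, in place of code of your own. Each camera call takes 0.05 s, during which the arm holds its last target. There are 200 camera calls.

### The job

Fit the loose roller into the empty place of the bottle roller mixer. Lay it level across the two V notches above the cups and let go, so that it sits there on its own; then press it down until both sprung pins have clicked out into their end cups, and take the hand away. Leave the other things on the table where they are.

Things in the scene. Friction and masses are not known exactly. Their poses are not given: they have to be found in the camera images.
- roller_center (a point): Centre of the loose roller, on its axis at mid-length. Black rubber roller, 36 mm diameter, body 140 mm long with a thin orange ring at each end, 180 to 290 g, lying level in the yellow cradle. Its y axis is its long axis (it may be turned about it). A round-ended steel pin, 10 mm thick, is sprung out 17 mm from each end (174 mm over the pins). Both ends are alike: either way round will do.
- cradle: Fixed yellow cradle; origin on the table under its middle, y along the roller. Roller axis 50 mm above the table. Two V saddles 48 mm either side of the middle, 14 mm wide along y, reaching 27 mm either side of the axis, tops 46 mm above the table. Between them only a base plate 62 mm wide and 8 mm thick.
- pin_left (a joint): How far the pin at the roller's own +y end is pushed in, m: 0 fully out, 0.014 at most. Its spring resists with about 3 N at 0, rising 0.33 N per mm.
- pin_right (a joint): The same for the pin at the roller's own -y end.
- seat (a point): Fixed point of the mixer: where the fitted roller's centre lies, in the empty roller place, 85 mm above the table. y: along the fitted roller's axis (level); x: level, toward the second roller, already fitted, parallel, 105 mm away on the +x side at the same height, same size. White cheeks stand at both ends, inner faces 78 mm either side of the middle.
- rim (a point): Fixed point 47 mm straight above the seat, level with the open tops of the V notches, one in each cheek, open toward the middle. Across (x) a notch is 40 mm wide here, narrowing to 15 mm 36 mm lower. Its grey end wall is a ramp: 192 mm from end wall to end wall here, 156 mm 36 mm lower. Under each ramp is the cup: 15 mm wide, 8 mm deep (172 mm between cup bottoms).
- rest (a point): Fixed point 30 mm straight above the seat: about where the centre of a roller lies that is laid in the notches; it rests by its pin ends on the ramps (up to 4 mm higher or lower) and stays. Pressed down at mid-length with roughly 6 to 15 N, the ramps push the pins in by 9 mm; lower down they spring out into the cups, where each stays pushed in by about 1 mm.
- mixer: Fixed bottle roller mixer: blue box 200 by 222 mm, top 50 mm above the table, white cheeks up to 132 mm. Origin on the table straight below the seat; the box reaches from 47 mm on the -x side to 153 mm on the +x side and 111 mm either way in y.
- beaker: Glass beaker, 76 mm wide, 95 mm high, on the table; a bystander. Origin at the centre of its underside.
- bottle_a: Greenish bottle with grey cap, 70 mm wide, 160 mm high; a bystander. Origin at the centre of its underside.
- bottle_b: Amber bottle with grey cap, 70 mm wide, 160 mm high; a bystander. Origin at the centre of its underside.
- jar: White jar, 60 mm wide, 80 mm high; a bystander. Origin at the centre of its underside.
- carton: Small black box, 45 by 75 by 25 mm; a bystander. Origin at the centre of its underside.
- pen: Brass-coloured pen, 130 mm long along x, 11 mm thick; a bystander. Origin at the centre of its underside.
Mind the look-alikes: they are no part of the job. Of the things like the part that bears roller_center, leave any that is blue or brown; of the rest the larger one is meant.

How it is judged:
On the way, in this order (a step that is already met when the one before it is completed fails the run):
1. the roller lies level across the notches of the empty place, not yet pressed in and not held (x of roller_center in the frame of seat between -0.015 and 0.015 m and y of roller_center in the frame of seat between -0.014 and 0.014 m and z of roller_center in the frame of seat between 0.012 and 0.045 m and angle between the y axis of roller_center and the y axis of seat, either way round below 0.2 rad and linear speed of roller below 0.03 m/s and contact force between the fingers and roller below 0.2 N), for 0.3 s.
2. pressed down: the roller is at its seat with both pins sprung out into the cups (x of roller_center in the frame of seat between -0.005 and 0.005 m and y of roller_center in the frame of seat between -0.006 and 0.006 m and z of roller_center in the frame of seat between -0.004 and 0.005 m and angle between the y axis of roller_center and the y axis of seat, either way round below 0.06 rad and value of joint each of pin_left, pin_right below 0.006 m), for 0.2 s.
At the end, for the whole second after the job is handed in: The roller lies at rest in the empty place, its centre within 5 mm across, 6 mm along and 4 mm below to 5 mm above the seat, its axis within 0.06 rad of the mixer's, both pins sprung out again (pushed in less than 6 mm), and nothing touches it but the mixer (all of step 2 and linear speed of roller below 0.02 m/s).
It fails at once if a bystander (beaker, bottles, jar, black box, pen) is moved more than 40 mm (distance of any of beaker, bottle_a, bottle_b, jar, carton, pen from where it was at the start of the episode above 0.04 m).
It also fails if it takes over 53 s, if anything falls off the work surface, if the arm or the gripper's body presses on something with over 40 N, if the wrist force passes 120 N, or if a joint passes its speed limit or range.

## Working session

There is one attempt and no reset: what is moved stays moved. The work goes in short steps, Python scripts to look and compute and a shell command to move; the robot and the scene stay as the last step left them, time stands still between calls to the robot, and variables do not carry over. Pictures are saved under pics/ and viewed, at most 10 in all, crops included, and the job is handed in when it is done.

```bash
mkdir -p pics; cat > h.py <<'E'
import numpy as np,cv2
from workcell import env
def cap(n,f=None):
    im=env.capture(n)
    if f: cv2.imwrite('pics/'+f,cv2.cvtColor(im,cv2.COLOR_RGB2BGR))
    return im
def tips(names,cam):
    for n in names:
        for r in env.tip_of(n,cam)[:4]:
            print(cam,n,round(r['score'],2),np.round(r['position'],4))
def ray(cam,uv,z,st=None):
    c=env.get_calibration(cam);K=np.array([[c['fx'],0,c['cx']],[0,c['fy'],c['cy']],[0,0,1]])
    p=cv2.undistortPoints(np.array([[uv]],float),K,np.array(c['distortion']))[0,0]
    if cam=='wrist':
        from scipy.spatial.transform import Rotation as R
        st=st or env.observe();q=np.array(st['ee_rot']);Rt=R.from_quat(np.r_[q[1:],q[0]]).as_matrix()
        T=np.array(c['tool_from_camera']);o=Rt@T[:3,3]+st['tcp_pos'];d=Rt@T[:3,:3]@np.r_[p,1]
    else:
        Rm=cv2.Rodrigues(np.array(c['rvec'],float))[0];o=-Rm.T@np.array(c['tvec']).ravel();d=Rm.T@np.r_[p,1]
    return o+d*(z-o[2])/d[2]
E
python3 - <<'E'
from h import *
a=cap('top','top.png');b=cap('scene','scene.png')
for c in('top','scene'):
    tips(['roller_center','cradle','seat','rim','mixer','beaker','bottle_a','jar','carton','pen'],c)
print(env.observe())
E
```

```text
top roller_center 0.84 [0.7358 0.3026 0.0172]
top roller_center 0.83 [0.4177 0.0786 0.0137]
top roller_center 0.75 [0.5573 0.1725 0.0503]
top roller_center 0.69 [0.4772 0.3235 0.0113]
top cradle 0.81 [ 5.576e-01  1.648e-01 -1.000e-04]
top seat 0.79 [ 0.5499 -0.1861  0.0859]
top seat 0.35 [ 0.5479 -0.1793  0.0034]
top rim 0.55 [ 0.5495 -0.1851  0.1328]
top rim 0.47 [0.5588 0.1651 0.0015]
top mixer 0.79 [ 0.5504 -0.1819  0.0041]
top beaker 0.66 [ 0.6511  0.4576 -0.0018]
top bottle_a 0.8 [ 5.516e-01  5.316e-01 -3.000e-04]
top bottle_a 0.77 [ 0.5257 -0.558  -0.0034]
top jar 0.7 [ 0.7825  0.0061 -0.0021]
top carton 0.77 [ 0.3632 -0.25    0.0005]
top pen 0.59 [ 0.5556  0.535  -0.0015]
top pen 0.57 [ 0.3655  0.2173 -0.0023]
scene roller_center 0.84 [0.5618 0.1677 0.0505]
scene roller_center 0.73 [0.4094 0.0828 0.0125]
scene roller_center 0.7 [0.4793 0.3207 0.0082]
scene roller_center 0.61 [0.7387 0.2967 0.019 ]
scene cradle 0.6 [0.5587 0.1652 0.0028]
scene seat 0.63 [ 0.5453 -0.1817  0.0833]
scene rim 0.65 [ 0.5495 -0.186   0.1337]
scene rim 0.22 [5.538e-01 5.351e-01 3.000e-04]
scene mixer 
[... 295 characters left out ...]
, 'qpos': array([ 1.25719001,  0.62842901,  0.03846605,  1.5173794 , -0.02694345,
        0.99634674, -0.01999588]), 'joint_velocities': array([-0.00037872,  0.00227488, -0.00043388,  0.00131416, -0.00113287,
        0.00061835, -0.00113296]), 'tau': array([ 3.53615442e-04, -5.63280809e+01,  1.22537948e+00, -1.93777674e+01,
        1.07434721e-02,  1.67078255e-03, -7.13657656e-06]), 'tcp_pos': array([ 0.15946165, -0.63014334,  0.2533006 ]), 'ee_rot': array([-2.28869649e-05,  9.92331484e-01,  1.23605119e-01,  6.06336433e-07]), 'force': array([ 0.62116317,  1.17582992, -0.06208262]), 'moment': array([ 0.02439018,  0.04045914, -0.05435045]), 'grip_force': 0.0, 'grip_width': 0.08558193696364838}
```

View pics/top.png

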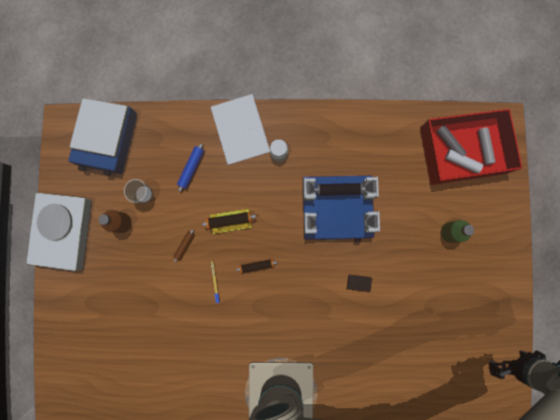

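View pics/scene.png

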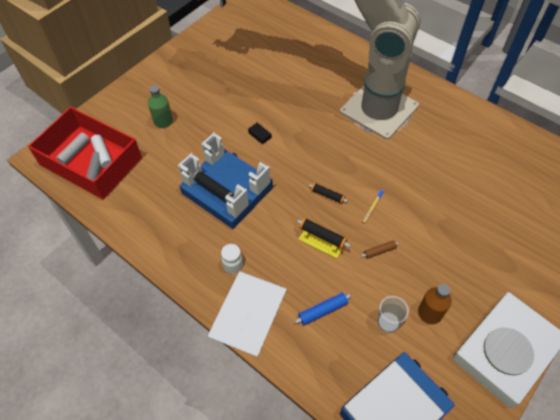

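The roller-like things in the top picture are:
- black and orange in the yellow cradle at (230,221)
- a smaller black one at (257,266)
- blue at (190,168)
- brown at (184,245)

The one in the cradle fits, being the larger black one with orange rings. I'll confirm it in a crop and get the yaw angles.

```bash
python3 - <<'E'
from h import *
im=cv2.imread('pics/scene.png');cv2.imwrite('pics/crop.png',cv2.resize(im[165:345,270:450],None,fx=3.2,fy=3.2,interpolation=cv2.INTER_CUBIC))
cap('top')
for n,z in(('roller_center',.05),('mixer',.05)):
  for r in env.trace(n,'top')[:5]:
    m=r['mask'].astype(np.uint8);p=np.argwhere(m)[:,::-1]
    P=np.array([ray('top',q,z)[:2] for q in p[::3]]).astype(np.float32)
    print(n,round(r['score'],2),p.mean(0).round(),cv2.minAreaRect(P))
E
```

```text
roller_center 0.93 [230. 220.] ((0.5594144463539124, 0.16158199310302734), (0.03388025239109993, 0.15515130758285522), 10.790820121765137)
roller_center 0.77 [183. 246.] ((0.4784353971481323, 0.3110198378562927), (0.025295156985521317, 0.0981101393699646), 58.995582580566406)
roller_center 0.69 [190. 167.] ((0.72930508852005, 0.2938767969608307), (0.034464966505765915, 0.15983933210372925), 66.1421127319336)
roller_center 0.66 [256. 266.] ((0.4131905436515808, 0.07746681571006775), (0.025890706107020378, 0.11498061567544937), 10.0709228515625)
mixer 0.59 [340. 208.] ((0.595632791519165, -0.19119945168495178), (0.2105720341205597, 0.24147164821624756), 0.1837843656539917)
```

View pics/crop.png

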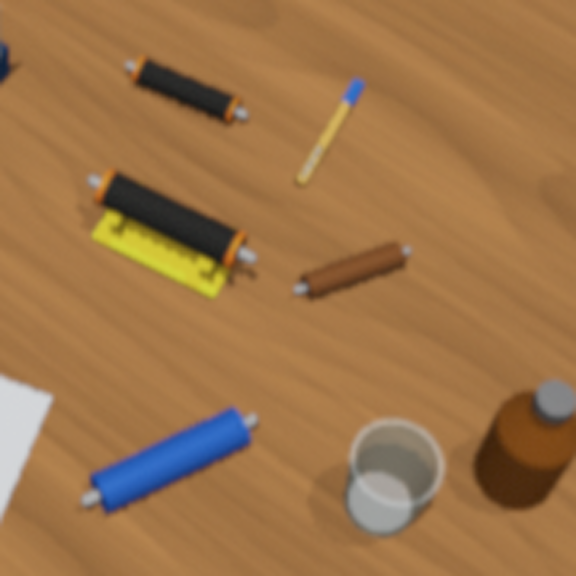

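The crop confirms the target: the large black and orange roller in the yellow cradle, with the smaller black, brown and blue ones lying beside it. I'll go above the mixer first for a close look.

```bash
python3 -m inch '[[[0.967,0.933,0.3,0,0,0.21,-1],[0.967,0.933,0.3,0,0,0.21,-1],[0.967,0.933,0.3,0,0,0.21,-1],[0.967,0.933,0.3,0,0,0.21,-1],[0.967,0.933,0.3,0,0,0.21,-1],[0.967,0.933,0.3,0,0,0.21,-1],[0.967,0.933,0.3,0,0,0.21,-1],[0.967,0.933,0.3,0,0,0.21,-1]]]'
python3 -m inch '[[[0.28,0.55,0.3,0,0,0,-1],[0.28,0.55,0.3,0,0,0,-1],[0.28,0.55,0.3,0,0,0,-1],[0.28,0.55,0.3,0,0,0,-1],[0.28,0.55,0.3,0,0,0,-1],[0.28,0.55,0.3,0,0,0,-1]]]'
python3 - <<'E'
from h import *
print(env.observe()['tcp_pos'],env.observe()['ee_rot'],env.observe()['force'])
cap('wrist','w1.png');tips(['seat','rim','rest','mixer'],'wrist')
E
```

```text
t: 2.25
tcp_pos: [0.4527, -0.3471, 0.3443]
ee_rot: [0.001, 0.706, 0.709, 0.001]
force: [-0.2, -1.1, 0.3]
grip_width: 0.0855
grip_force: 0.0
t: 3.0
tcp_pos: [0.5321, -0.1879, 0.4321]
ee_rot: [-0.001, 0.71, 0.704, -0.001]
force: [-0.4, 0.5, -0.6]
grip_width: 0.0857
grip_force: 0.0
[ 0.53212959 -0.18793267  0.4321386 ] [-5.76939874e-04  7.09811699e-01  7.04389958e-01 -1.34373422e-03] [-0.35026302  0.49167806 -0.58196124]
wrist seat 0.8 [ 0.5489 -0.1816  0.0865]
wrist rim 0.8 [ 0.5505 -0.1849  0.1322]
wrist rest 0.36 [ 0.3586 -0.2533 -0.0038]
wrist mixer 0.81 [ 0.5482 -0.1853  0.0013]
```

View pics/w1.png

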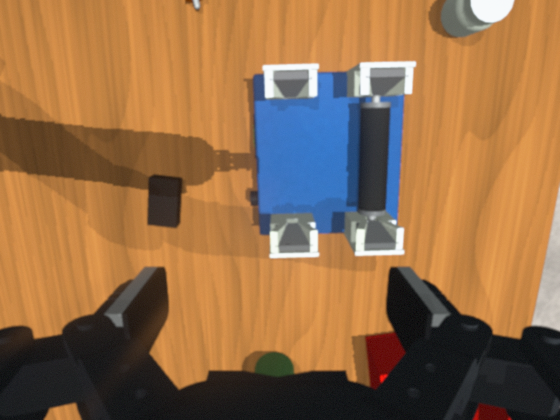

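The wrist picture shows the empty place between the cheeks at (291,80) and (294,238), with the second roller at (374,157). I'll compute the mixer's pose from these.

```bash
python3 - <<'E'
from h import *
for n,uv,z in(('cheekU l',(263,67),.132),('cheekU r',(319,65),.132),('cheekL l',(270,258),.132),('cheekL r',(318,256),.132),
 ('2U l',(363,103),.085),('2U r',(390,103),.085),('2L l',(359,210),.085),('2L r',(386,212),.085),('cheek2U l',(355,63.5),.132),('cheek2U r',(415,62),.132),('cheek2L l',(355,255),.132),('cheek2L r',(403,253.5),.132)):
    print(n,ray('wrist',uv,z).round(4))
E
```

```text
cheekU l [ 0.5188 -0.0738  0.132 ]
cheekU r [ 0.5792 -0.072   0.132 ]
cheekL l [ 0.5241 -0.2947  0.132 ]
cheekL r [ 0.5832 -0.2923  0.132 ]
2U l [ 0.6393 -0.1107  0.085 ]
2U r [ 0.6726 -0.1106  0.085 ]
2L l [ 0.6412 -0.2467  0.085 ]
2L r [ 0.6773 -0.2496  0.085 ]
cheek2U l [ 0.618  -0.0705  0.132 ]
cheek2U r [ 0.6831 -0.0687  0.132 ]
cheek2L l [ 0.6287 -0.2913  0.132 ]
cheek2L r [ 0.688  -0.2898  0.132 ]
```

```bash
python3 -m inch '[[[0.05,0.93,-0.5,0,0,0.03,-1],[0.05,0.93,-0.5,0,0,0.03,-1],[0.05,0.93,-0.5,0,0,0.03,-1],[0.05,0.93,-0.5,0,0,0.03,-1],[0.05,0.93,-0.5,0,0,0.03,-1],[0.05,0.93,-0.5,0,0,0.03,-1],[0.05,0.93,-0.5,0,0,0.03,-1]]]'
python3 - <<'E'
from h import *
print(env.observe()['tcp_pos'],env.observe()['ee_rot'])
cap('wrist','w2.png');tips(['roller_center','cradle'],'wrist')
for r in env.trace('roller_center','wrist')[:3]:
    p=np.argwhere(r['mask'])[:,::-1]
    P=np.array([ray('wrist',q,.052)[:2] for q in p[::7]]).astype(np.float32)
    print(round(r['score'],2),p.mean(0).round(),cv2.minAreaRect(P))
E
```

```text
t: 4.12
tcp_pos: [0.5486, 0.0931, 0.2831]
ee_rot: [0.0, 0.639, 0.769, -0.0]
force: [0.3, 0.1, -0.4]
grip_width: 0.0855
grip_force: 0.0
[0.54863963 0.09309573 0.28310274] [ 4.56989327e-05  6.38790843e-01  7.69380285e-01 -4.84390426e-04]
wrist roller_center 0.92 [0.7356 0.297  0.0164]
wrist roller_center 0.88 [0.5625 0.1636 0.0508]
wrist roller_center 0.84 [0.4118 0.0752 0.0179]
0.96 [302. 101.] ((0.560292661190033, 0.16472579538822174), (0.037135496735572815, 0.17101766169071198), 8.695640563964844)
0.71 [526.  26.] ((0.7397761940956116, 0.2772829830646515), (0.037534017115831375, 0.10062021017074585), 65.2748031616211)Traceback (most recent call last):
  File "<stdin>", line 6, in <module>
  File "h.py", line 16, in ray
    st=st or env.observe();q=np.array(st['ee_rot']);Rt=R.from_quat(np.r_[q[1:],q[0]]).as_matrix()
             ~~~~~~~~~~~^^
ValueError: time passes only in moves, steps and waits
```

View pics/w2.png

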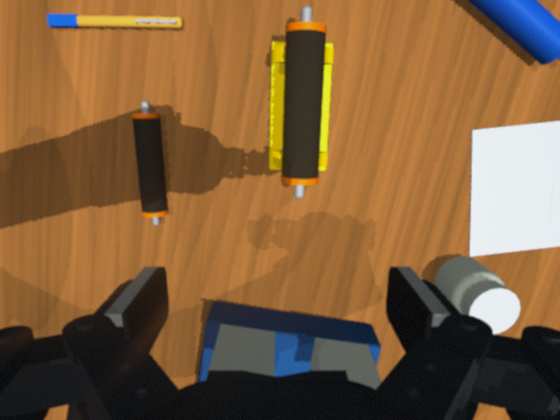

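The close view shows the roller in the cradle between (306,26) and (300,182), with its pins at (307,12) and (299,192).

```bash
python3 - <<'E'
from h import *
A=[ray('wrist',u,.052)[:2] for u in((307,12),(299,192),(306,26),(300.5,182))]
for a,b in((A[0],A[1]),(A[2],A[3])): 
    d=a-b;print((a+b)/2,np.hypot(*d),np.degrees(np.arctan2(-d[0],d[1])))
E
```

```text
[0.56090448 0.16500219] 0.16110784217284096 8.763389201158532
[0.5613441  0.16433915] 0.13973098227256017 9.32178117032543
```

```bash
python3 -m inch '[[[0.041,0.237,-0.3,0,0,-0.0044,-1],[0.041,0.237,-0.3,0,0,-0.0044,-1],[0.041,0.237,-0.3,0,0,-0.0044,-1],[0.041,0.237,-0.55,0,0,-0.0044,-1],[0.041,0.237,-0.68,0,0,-0.0044,-1],[0.041,0.237,-0.768,0,0,-0.0044,-1],[0.041,0.237,-0.768,0,0,-0.0044,-1],[0.041,0.237,-0.768,0,0,-0.0044,-1]]]'
python3 -m inch '[[[0,0,0,0,0,0,1],[0,0,0,0,0,0,1],[0,0,0,0,0,0,1],[0,0,0,0,0,0,1],[0,0,0,0,0,0,1],[0,0,0,0,0,0,1],[0,0,0,0,0,0,1],[0,0,0,0,0,0,1]]]'
python3 -m inch '[[[0,0,0.1,0,0,0,1],[0,0,0.2,0,0,0,1],[0,0,0.35,0,0,0,1],[0,0,0.5,0,0,0,1],[0,0,0.6,0,0,0,1],[0,0,0.6,0,0,0,1],[0,0,0.6,0,0,0,1]]]'
python3 -c "
from h import *
cap('wrist','w3.png')"
```

```text
t: 5.32
tcp_pos: [0.5625, 0.1643, 0.0548]
ee_rot: [0.001, 0.65, 0.76, 0.001]
force: [0.2, 0.1, -0.7]
grip_width: 0.0854
grip_force: 0.0
t: 6.32
tcp_pos: [0.5593, 0.1644, 0.0538]
ee_rot: [-0.0, 0.649, 0.761, -0.001]
force: [-5.2, -0.7, 9.3]
grip_width: 0.0349
grip_force: 58.7
t: 7.2
tcp_pos: [0.56, 0.1643, 0.2317]
ee_rot: [-0.0, 0.649, 0.76, -0.001]
force: [0.9, -0.3, -2.3]
grip_width: 0.0342
grip_force: 60.5
```

View pics/w3.png

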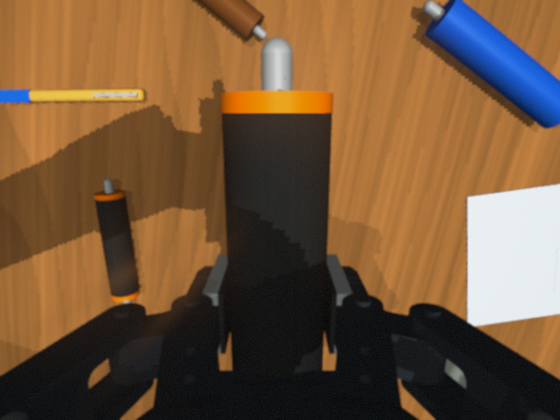

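The roller is held straight in the hand: its +y ring is at (277,92) and its pin tip at (277,40). I'll work out its offset along the hand and its tilt.

```bash
python3 - <<'E'
from h import *
s=env.observe();z=s['tcp_pos'][2]-.003;t=s['tcp_pos']
y=np.radians(9);a=np.array([-np.sin(y),np.cos(y)]);b=np.array([np.cos(y),np.sin(y)])
for n,u in(('rl',(222,92)),('rr',(332.5,92)),('rm',(277,92)),('tip',(277,39))):
    p=ray('wrist',u,z+(.018 if n=='rm' else 0))[:2]-t[:2];print(n,'along',p@a,'across',p@b)
E
```

```text
rl along 0.07200263074037822 across -0.01685199600286821
rr along 0.0720139200338536 across 0.01844433089571452
rm along 0.07110251520026822 across 0.0007924742008952137
tip along 0.08775035523870713 across 0.0007173807389852027
```

```bash
python3 -m inch '[[[-0.034,-0.2,0,0,0,-0.0214,1],[-0.034,-0.4,0,0,0,-0.0214,1],[-0.034,-0.6,0,0,0,-0.0214,1],[-0.034,-0.8,0,0,0,-0.0214,1]]]'
python3 -m inch '[[[0,-0.2,0,0,0,0,1],[0,-0.3,0,0,0,0,1],[0,-0.367,0,0,0,0,1],[0,-0.367,0,0,0,0,1],[0,-0.367,0,0,0,0,1],[0,-0.367,0,0,0,0,1]]]'
python3 - <<'E'
from h import *
print(env.observe()['ee_rot'])
cap('wrist','w4.png')
tips(['rim','seat'],'wrist')
cap('scene');tips(['roller_center'],'scene');cap('top');tips(['roller_center'],'top')
E
```

```text
t: 7.75
tcp_pos: [0.5496, -0.0769, 0.2313]
ee_rot: [-0.001, 0.699, 0.715, -0.001]
force: [1.2, 0.4, -2.3]
grip_width: 0.034
grip_force: 60.5
t: 8.5
tcp_pos: [0.551, -0.1831, 0.233]
ee_rot: [-0.0, 0.698, 0.716, 0.0]
force: [0.5, -0.4, -2.1]
grip_width: 0.0344
grip_force: 60.5
[-2.69960684e-04  6.97884293e-01  7.16210376e-01  3.70494202e-04]
wrist seat 0.5 [ 0.3577 -0.2536 -0.0049]
scene roller_center 0.87 [0.4084 0.082  0.011 ]
scene roller_center 0.65 [0.4797 0.3205 0.0096]
scene roller_center 0.63 [0.7329 0.3003 0.0194]
top roller_center 0.76 [0.48   0.3208 0.0139]
top roller_center 0.7 [ 0.553  -0.1803  0.2319]
top roller_center 0.7 [0.4145 0.0787 0.0147]
top roller_center 0.63 [0.7356 0.3038 0.0164]
```

View pics/w4.png

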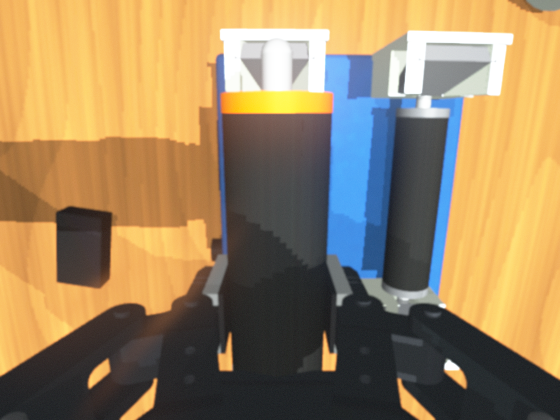

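The upper cheek of the empty place spans columns 221–328 at row 30 and the pin is at 277, so it is nearly centred. Checking that in metres.

```bash
python3 - <<'E'
from h import *
for u in((221,30),(328,30),(240,40),(309,40)): print(ray('wrist',u,.132).round(4))
print(ray('wrist',(277,39),env.observe()['tcp_pos'][2]-.003))
E
```

```text
[ 0.5179 -0.0757  0.132 ]
[ 0.5772 -0.0744  0.132 ]
[ 0.5284 -0.0807  0.132 ]
[ 0.5669 -0.0799  0.132 ]
[ 0.54947576 -0.09719475  0.22999061]
```

```bash
python3 -m inch '[[[0,-0.004,-0.15,0,0,0,1],[0,-0.004,-0.27,0,0,0,1],[0,-0.004,-0.33,0,0,0,1],[0,-0.004,-0.36,0,0,0,1],[0,-0.004,-0.36,0,0,0,1],[0,-0.004,-0.36,0,0,0,1]]]'
python3 -m inch '[[[0,0,-0.007,0,0,0,1],[0,0,-0.014,0,0,0,1],[0,0,-0.014,0,0,0,1]]]'
```

```text
t: 9.6
tcp_pos: [0.5516, -0.1866, 0.1261]
ee_rot: [0.001, 0.699, 0.715, 0.001]
force: [-0.6, -0.1, -1.6]
grip_width: 0.0343
grip_force: 60.6
t: 9.98
tcp_pos: [0.5507, -0.1863, 0.1208]
ee_rot: [0.0, 0.699, 0.715, 0.0]
force: [0.1, 0.4, -0.8]
grip_width: 0.0343
grip_force: 60.6
```

```bash
python3 -m inch '[[[0,0,-0.005,0,0,0,1],[0,0,-0.005,0,0,0,1],[0,0,-0.005,0,0,0,1]]]'
```

```text
t: 10.35
tcp_pos: [0.5508, -0.1861, 0.1193]
ee_rot: [-0.0, 0.699, 0.715, 0.0]
force: [0.3, 1.8, 0.7]
grip_width: 0.0343
grip_force: 60.6
```

```bash
python3 -m inch '[[[0,0,0,0,0,0,-1],[0,0,0,0,0,0,-1],[0,0,0,0,0,0,-1],[0,0,0,0,0,0,-1],[0,0,0,0,0,0,-1],[0,0,0,0,0,0,-1],[0,0,0.1,0,0,0,-1],[0,0,0.3,0,0,0,-1],[0,0,0.3,0,0,0,-1],[0,0,0.3,0,0,0,-1],[0,0,0.3,0,0,0,-1]]]'
python3 - <<'E'
from h import *
cap('wrist','w5.png');tips(['roller_center'],'wrist')
cap('scene');tips(['roller_center'],'scene');cap('top');tips(['roller_center'],'top')
E
```

```text
t: 11.72
tcp_pos: [0.5497, -0.1864, 0.2079]
ee_rot: [-0.001, 0.699, 0.715, -0.001]
force: [-0.1, -0.8, -0.1]
grip_width: 0.0856
grip_force: 0.0
wrist roller_center 0.85 [ 0.5519 -0.1805  0.1108]
scene roller_center 0.65 [0.4792 0.3195 0.009 ]
scene roller_center 0.63 [ 0.5548 -0.1833  0.1182]
scene roller_center 0.59 [0.7359 0.3014 0.0185]
scene roller_center 0.59 [ 0.5219 -0.5605 -0.0024]
top roller_center 0.77 [0.4149 0.0777 0.0134]
top roller_center 0.75 [0.4782 0.3193 0.011 ]
top roller_center 0.72 [ 0.5496 -0.1763  0.1131]
top roller_center 0.58 [0.7389 0.3009 0.0185]
```

View pics/w5.png

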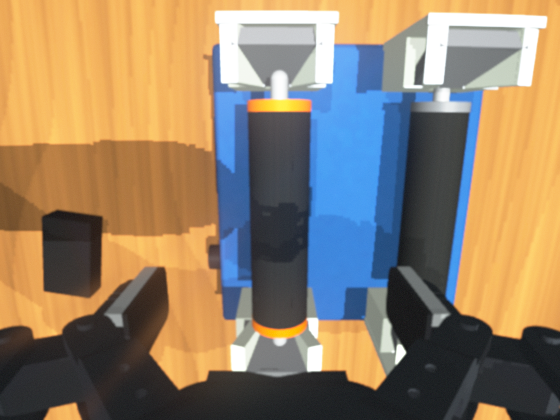

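The roller rests level on its own across the notches, with its rings at (280,105) and (280,328). Next I shut the fingers and press.

```bash
python3 -m inch '[[[0,0.007,0,0,0,0,1],[0,0.007,0,0,0,0,1],[0,0.007,0,0,0,0,1],[0,0.007,0,0,0,0,1],[0,0.007,0,0,0,0,1],[0,0.007,0,0,0,0,1],[0,0.007,0,0,0,0,1],[0,0.007,-0.06,0,0,0,1],[0,0.007,-0.12,0,0,0,1],[0,0.007,-0.15,0,0,0,1],[0,0.007,-0.15,0,0,0,1]]]'
python3 -m inch '[[[0,0,-0.015,0,0,0,1],[0,0,-0.03,0,0,0,1],[0,0,-0.04,0,0,0,1],[0,0,-0.05,0,0,0,1],[0,0,-0.05,0,0,0,1]]]'
```

```text
t: 13.4
tcp_pos: [0.5504, -0.1843, 0.1638]
ee_rot: [-0.001, 0.699, 0.715, -0.0]
force: [-0.1, -0.4, -0.2]
grip_width: 0.0003
grip_force: 0.0
t: 14.02
tcp_pos: [0.5514, -0.1844, 0.1498]
ee_rot: [0.001, 0.699, 0.715, 0.0]
force: [0.5, -0.4, 3.6]
grip_width: 0.0002
grip_force: 1.7
```

```bash
python3 -m inch '[[[0,0,-0.01,0,0,0,1],[0,0,-0.02,0,0,0,1],[0,0,-0.03,0,0,0,1],[0,0,-0.04,0,0,0,1],[0,0,-0.04,0,0,0,1]]]'
python3 -m inch '[[[0,0,-0.01,0,0,0,1],[0,0,-0.02,0,0,0,1],[0,0,-0.03,0,0,0,1],[0,0,-0.04,0,0,0,1],[0,0,-0.04,0,0,0,1],[0,0,-0.04,0,0,0,1]]]'
```

```text
t: 14.65
tcp_pos: [0.5504, -0.1842, 0.137]
ee_rot: [-0.0, 0.699, 0.715, -0.0]
force: [-0.2, -0.1, 0.4]
grip_width: -0.0
grip_force: 0.0
t: 15.4
tcp_pos: [0.5505, -0.1843, 0.1249]
ee_rot: [-0.0, 0.699, 0.715, -0.0]
force: [-0.1, 0.4, 0.9]
grip_width: 0.0001
grip_force: 0.6
```

```bash
python3 -m inch '[[[0,0,-0.005,0,0,0,1],[0,0,-0.005,0,0,0,1]]]'
python3 -m inch '[[[0,0,0.1,0,0,0,1],[0,0,0.3,0,0,0,1],[0,0,0.5,0,0,0,1],[0,0,0.5,0,0,0,1],[0,0,0.5,0,0,0,1],[0,0,0.5,0,0,0,1],[0,0,0.5,0,0,0,1]]]'
python3 - <<'E'
from h import *
s=env.observe()
im=cap('wrist','w6.png');tips(['roller_center'],'wrist')
im=cap('scene');cv2.imwrite('pics/s6.png',cv2.resize(im[120:235,160:290,::-1],None,fx=3,fy=3,interpolation=cv2.INTER_CUBIC));tips(['roller_center'],'scene')
cap('top');tips(['roller_center'],'top')
w=cv2.imread('pics/w6.png')[:, :420];o=cv2.imread('pics/s6.png')
cv2.imwrite('pics/c6.png',np.hstack([w[:345,:400],o[:345]]))
E
```

```text
t: 15.65
tcp_pos: [0.5516, -0.1844, 0.1247]
ee_rot: [0.001, 0.699, 0.715, 0.001]
force: [0.3, -0.2, 7.8]
grip_width: 0.0001
grip_force: 4.1
t: 16.52
tcp_pos: [0.55, -0.1842, 0.2723]
ee_rot: [-0.001, 0.699, 0.715, -0.001]
force: [0.8, -0.5, -0.1]
grip_width: -0.0002
grip_force: 0.0
wrist roller_center 0.9 [ 0.5514 -0.181   0.0822]
scene roller_center 0.87 [0.7389 0.3002 0.0199]
scene roller_center 0.72 [0.4814 0.3214 0.0112]
scene roller_center 0.68 [ 0.5547 -0.182   0.0876]
scene roller_center 0.68 [0.4088 0.0805 0.0124]
top roller_center 0.76 [0.4127 0.0798 0.0138]
top roller_center 0.59 [0.738  0.3001 0.0183]
top roller_center 0.53 [ 0.5494 -0.1793  0.086 ]
top roller_center 0.53 [0.4785 0.3207 0.0132]
```

View pics/c6.png

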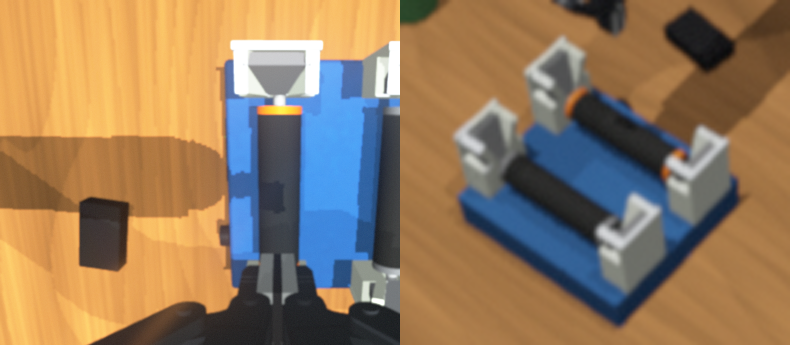

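The roller is now level with the second one and at the same height. Its pin at (279,100) goes in under the ramp, as the fitted roller's does. The estimated height is about 85 mm, matching the firm stop felt there, and the hand is clear.

```bash
python3 -c "
from workcell import env
print(env.hand_in())"
```

```text
the job is handed in; nothing more can be done
None
```

I fitted the roller in the mixer's empty place and handed the job in at about 17 s of the 53 s allowed. The last pictures show it level at seat height with the hand clear. I judged the pins clicked in from one pin in view and the firm stop on pressing; the hand-in returned no verdict.

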